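Pop open the narrow carving-tool case by its push-push latch

ROBOT

A 6-joint arm with a two-finger parallel gripper is mounted at the origin on the work surface. World frame = base frame: x ahead of the robot, y to its left, z up, the work surface at z = 0. Lengths are in mm, angles in rad, forces in N, time in s.
With the tool pointing down it reaches from about 300 to 775 mm from the base axis. Payload 14.6 kg.
Tool frame: the origin (TCP) lies between the finger pads; the fingertips stand 25 mm ahead of it and the grasp point (between the pads) lies 6 mm ahead of it; z points along the fingers, y is the line along which they close (so a half turn about z gives the same grasp; the last joint's range is limited). The gripper opens to 94 mm and grips with 3 to 60 N. Pads are 16 mm wide; open, the fingers measure 119 mm over their backs; the gripper's body (75 mm by 177 mm) begins 78 mm behind the grasp point.
Start: joints at [1.225, 0.3, 1.521, -0, 1.321, -0.067], TCP at [151.359, 528.753, 230.446] pointing down, gripper open.
Joint ranges: [-3.03, 3.03], [-0.79, 2.21], [0.23, 2.52], [-1.04, 4.18], [0, 3.07], [-2.55, 2.55]. Speed limits (rad/s): [2.22, 2.22, 2.57, 3.14, 3.14, 3.14].

INTERFACE

Orientations are given as [roll, pitch, yaw] about the fixed x, y, z axes, in that order (R = Rz(yaw) Ry(pitch) Rx(roll)).
In Python, from cell import manip gives the robot as it stands. The module is installed in compiled form; this text tells all that it offers.
- The arm moves only by the tool step_arm, never from a script. Its argument "series" is one flat list of numbers, 5 for each row, row after row: the shift along the world's x, y, z in mm, then the turn about the world's z in rad, then the closure, from 0 (fully open) to 1 (shut). In form: [dx, dy, dz, spin, jaw, dx, dy, dz, spin, jaw, ...]. A call has 1 to 20 rows; each row shifts and turns the commanded pose from where the row before left it; what a row does not reach is not made up. A row lasts 1/8 s, in which the tool goes at most 62.5 mm and 10.7 degrees, less where a joint would pass 70% of its speed; a pose out of reach is approached as far as the arm can. A call is refused whole if a number of a shift passes 62.5 or a number of a turn 0.188, either way. A call with a gripper value outside its range is refused whole. The fingers move at their own pace and stop on an object; "squeeze" is the grip in N (left out, the last holds). Time passes only in rows, so rows that do not move let the fingers close. It gives the time, the measured TCP pose, the force, the opening and the grip force at its end, in the units of the state.
- manip.read_state(): the state, without advancing time (a new reading comes with each control period).
- manip.camera(name): name is "side" or "top" or "wrist"; returns (picture, depth): 400x640x3 uint8, blue, green, red; 400x640 float32, mm along the optical axis (not along the pixel's ray), 0 where there is no reading.
- manip.camera_info(name): a dict with "fovy" (degrees; the focal length in pixels is half the picture's height over the tangent of half this angle, whatever the lens; pixels are square), "cx", "cy" (the principal point, pixels), "eye" and "orientation" of the camera in the world. Camera axes: x right, y down, z forward; pixel columns grow to the right and rows downward; lengths in mm; the calibration is good to about 2 mm. A picture is of the moment at which its call begins: read the wrist's pose just before it. camera_info takes no time and is no camera call; for the wrist camera it gives the pose at the moment of the call.
- manip.sign_off(): hands the job in; it is judged then, once.
The state is a dict: "clock": time; "joints": joint angles; "qd": joint speeds; "effort": joint torques, N m; "eef_pos": TCP position; "eef_rot": TCP orientation; "wrist_force": force on the tool from outside, world axes, zero at the start; "moment": the same for the moment, N m; "finger_gap": finger opening in mm; "finger_force": force on a finger pad.
Only numpy, scipy, OpenCV 4.12 (cv2) and the standard library are available. Lean on these libraries where they do the work, as an engineer would, in place of code of your own. Each camera call takes 0.05 s, during which the arm holds its last target. There are 200 camera calls.

TASK

Two wooden tool cases stand shut on the carving bench; open the narrower one. Its lid sits on a push-push latch: with the closed fingertips press the lid gently all the way down, just once, at the round inlay near its front edge, let it pop up by itself, move off it and see that it stays open. Do not push the lid shut again, do not press the wide case's lid, and leave everything else lying where it is; nothing is to be gripped or lifted.

Things in the scene. Friction and masses are not known exactly. Their poses are not given: they have to be found in the camera images.
- narrow_case: the case to open: pale wood box fixed to the bench, 130 mm (its x) by 115 mm (its y), walls 8 mm thick, 60 mm high; origin at the centre of its underside, z up; front faces its -x. Its lid, a wood panel 112 x 97 x 10 mm between the walls, is level and 5 mm proud (top 65 mm above the bench) when latched and turns about a line 56 mm to +x of the origin, 60 mm up
- narrow_lid_press (a point): the place to press: centre of the 16 mm dark round inlay on top of the narrow case's lid, midway across, 17 mm from the lid's front edge, 95 mm from its hinge line; moves with the lid. Pressing here takes about 4 N (more nearer the hinge) until the stop 5 mm down, where force rises steeply. Once let go, the lid springs up in about half a second, following a slower finger
- narrow_lid (a joint): angle of the narrow case's lid, rad: 0 latched shut and level, -0.05 pressed down to its stop, about 0.65 popped fully open (free edge some 70 mm higher), held there by its spring. The latch lets go when the lid has been pressed past about -0.04 and is then released. Pressing an open lid all the way down latches it shut again
- wide_case: the other case, to be left shut: same make, 130 mm (its x) by 230 mm (its y) by 60 mm high, fixed to the bench, lid 112 x 212 mm with the same inlay and latch; origin at the centre of its underside, front faces its -x. The two cases stand left and right, either way round
- wide_lid (a joint): angle of the wide case's lid, rad: 0 latched shut, -0.05 pressed down to its stop, about 0.65 open
- gouge: carving gouge lying flat, flat-sided dark wood handle 100 x 22 x 20 mm with a 75 mm steel blade; origin under the ferrule where the blade begins, on the table; x towards the blade's tip; loose, to be left alone
- carving_block: pale wood block 55 x 50 x 45 mm with a 30 x 30 x 12 mm step left on top; origin at the centre of its underside; loose, to be left alone
- tape_roll: roll of paper tape lying flat, 90 mm across, 25 mm high; origin at the centre of its underside; loose, to be left alone
- glue_bottle: white plastic glue bottle, 56 mm across, 130 mm high, upright; origin at the centre of its underside; loose, to be left alone
- pencil_pot: white ceramic pot, 76 mm across the rim, 95 mm high, empty, upright; origin at the centre of its underside; loose, to be left alone
- mallet: wooden mallet lying on its side, head 60 x 110 x 70 mm, centred 100 mm along its x from the origin, handle 24 mm square along x from -115 mm to the head at 35 mm height; origin on the table; loose, to be left alone
- whetstone: grey sharpening stone 70 x 180 x 25 mm lying flat; origin at the centre of its underside; loose, to be left alone
- brush: small bench brush lying flat, 135 mm long along its x, wood handle from -75 mm to the black 50 x 36 x 24 mm head at +10 to +60 mm; origin on the table; loose, to be left alone

How it is judged:
By the outcome, as a careful person would: the job done as asked, in the order asked, and still so for the second after the job is handed in, with the robot touching nothing.
It also fails if it takes over 29 s, if anything falls off the work surface, if the arm or the gripper's body presses on something with over 40 N, if the wrist force passes 120 N, or if a joint passes its speed limit or range.

## Working session

There is one attempt and no reset: what is moved stays moved. The work goes in short steps, Python scripts to look and compute and a tool call to move; the robot and the scene stay as the last step left them, time stands still between calls to the robot, and variables do not carry over. Pictures are saved under pics/ and viewed, at most 10 in all, crops included, and the job is handed in when it is done.

Besides the shell and the picture viewer there is one more tool, called after ">>>" as name(argument=value, ...) on one line, values as JSON. step_arm: Moves the arm, as the interface text tells. Its arguments: {"type":"object","properties":{"series":{"type":"array"},"squeeze":{"type":"number"}},"required":["series"]}

```bash
mkdir -p pics
cat > h.py <<'E'
import numpy as np, cv2
from cell import manip
from scipy.spatial.transform import Rotation as R
def rot(o):
    o=np.array(o,float)
    return o if o.shape==(3,3) else R.from_euler('xyz',o).as_matrix()
def cloud(d,i):
    f=200/np.tan(np.radians(i['fovy'])/2)
    v,u=np.mgrid[0:400,0:640]
    c=np.stack([(u-i['cx'])/f*d,(v-i['cy'])/f*d,d],-1)
    return c@rot(i['orientation']).T+np.array(i['eye'])
E
python3 - <<'E'
from h import *
for n in ('top','side'):
    i=manip.camera_info(n);print(n,i)
    p,d=manip.camera(n);cv2.imwrite(f'pics/{n}0.png',p);np.savez(f'{n}0.npz',p=p,d=d,w=cloud(d,i))
print(manip.read_state())
E
```

```text
top {'fovy': 55.630992120225585, 'cx': 320.3491448439413, 'cy': 196.83742711079944, 'eye': array([ 322.12316209,  -16.50771468, 1148.74782031]), 'orientation': array([-2.95118591, -0.0149566 , -1.5860981 ])}
side {'fovy': 54.2368981869366, 'cx': 322.82907760052706, 'cy': 191.17999883378687, 'eye': array([-152.47359364, -859.55814791,  924.1122407 ]), 'orientation': array([-2.22882555,  0.01931682, -0.72159678])}
{'clock': 0.1, 'joints': array([ 1.22537342e+00,  3.00398271e-01,  1.52148522e+00, -1.41287593e-06,
        1.32073301e+00, -6.65909913e-02]), 'qd': array([-0.00029721, -0.00032502, -0.00244028,  0.00102793,  0.00080731,
        0.00098062]), 'effort': array([ 1.42714485e-03, -5.32641685e+01, -3.53278327e+01,  7.09610875e-02,
        2.35478691e-02, -6.90165109e-06]), 'eef_pos': array([151.30686539, 528.56474899, 229.96682685]), 'eef_rot': array([-3.14057098e+00, -6.67631062e-05,  2.86276106e+00]), 'wrist_force': array([ 0.03283094, -0.3355123 , -0.59301474]), 'moment': array([-0.006587  , -0.03148429,  0.01004343]), 'finger_force': 0.0, 'finger_gap': 93.96370603716204}
```

View pics/top0.png

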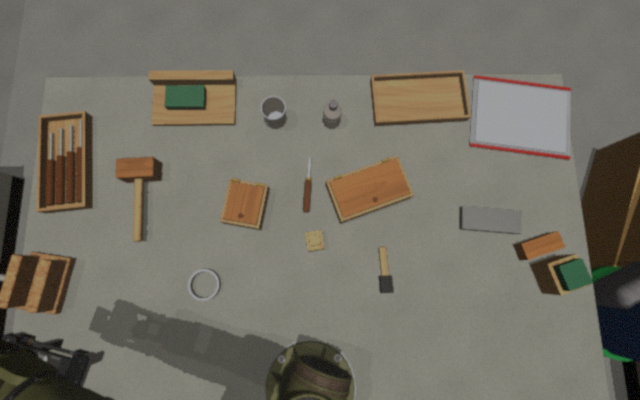

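View pics/side0.png

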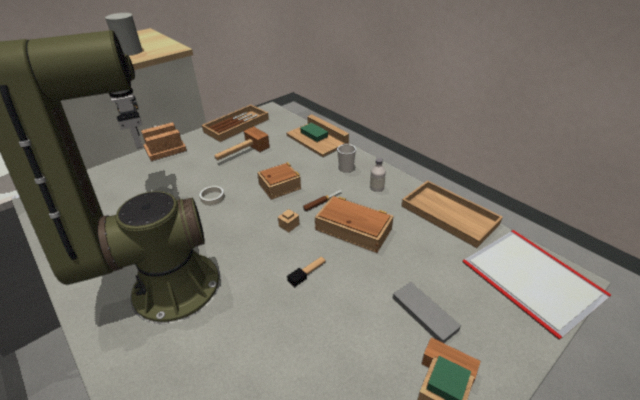

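The top view shows the narrow case around (245,204) with a dark inlay near (241,216) and hinges on its far edge. The wide case is at (370,190). Next I measure the narrow case's lid.

Run:
```python
from h import *
z=np.load('top0.npz');p,w=z['p'],z['w']
i=manip.camera_info('top');f=200/np.tan(np.radians(i['fovy'])/2)
def ray(u,v,h):
    r=rot(i['orientation'])@np.array([(u-i['cx'])/f,(v-i['cy'])/f,1]);e=np.array(i['eye']);return e+r*(h-e[2])/r[2]
m=np.zeros((400,640),np.uint8);s=w[170:240,210:280];
zz=s[...,2];print('lid z',np.median(zz[30:40,30:40]),'table',np.median(zz[:5]))
m[170:240,210:280]=((zz>45)&(zz<90))
c=max(cv2.findContours(m,0,1)[0],key=cv2.contourArea)
P=np.array([ray(*q[0],60)[:2] for q in c],np.float32)
r=cv2.minAreaRect(P);print(r,cv2.boxPoints(r))
g=cv2.cvtColor(p,cv2.COLOR_BGR2GRAY);print(g[209:223,233:250])
R0=g[208:224,232:250].astype(float);wt=np.clip(np.median(R0)-18-R0,0,None);wt[11:]=0
vv,uu=np.mgrid[208:224,232:250];u,v=(uu*wt).sum()/wt.sum(),(vv*wt).sum()/wt.sum();print(u,v,ray(u,v,65))
cv2.imwrite('pics/c.png',cv2.resize(p[170:240,210:290],None,fx=8,fy=8,interpolation=cv2.INTER_CUBIC))
```

```text
lid z 66.01865498804239 table 0.49259887992775475
((518.4221801757812, 185.95584106445312), (117.32508087158203, 133.04493713378906), 79.09320068359375) [[442.0017  140.93982]
 [572.6433  115.76611]
 [594.84265 230.97186]
 [464.20105 256.14557]]
[[108 111 111 110 111 113 110 105 107 112 114 112 110 108 103 103 106]
 [109 110 112 109 111 111 110 102 108 114 116 110 105 104 104 106 106]
 [109 111 110 110 112 112 107 105 110 115 113 109 106 104 108 102 105]
 [112 110 110 112 110 109 104  96 103 113 112 112 105 105 104 106 106]
 [111 113 109 112 110 104  95  89  89 100 111 107 106 107 107 102 102]
 [112 112 112 109 105  94  77  76  80  86 100 104 106 103 106 105 105]
 [110 111 111 111 106  85  74  74  77  78  86 102 104 104 109 105 105]
 [110 111 110 111 104  84  74  73  72  80  87 102 106 108 106 105 104]
 [114 112 109 112 106  95  81  80  84  88  96 105 108 103 105 106 103]
 [113 111 112 113 108 102  96  92 103 104 103 109 106 106 105 106 107]
 [111 107 108 114 110 106 105 107 112 114 107 106 105 108 108 108 106]
 [102 101 108 107 107 102 104 111 111 109 107 104 106 106 108 105 107]
 [117 116 113 112 107  97 100 107 108 106 107 106 103 104 106 109 105]
 [125 128 131 126 119 119 117 119 111 109 105 100 100 100 103 105 103]]
240.20652173913044 215.39673913043478 [479.27822568 195.36998522  65.        ]
```

View pics/c.png

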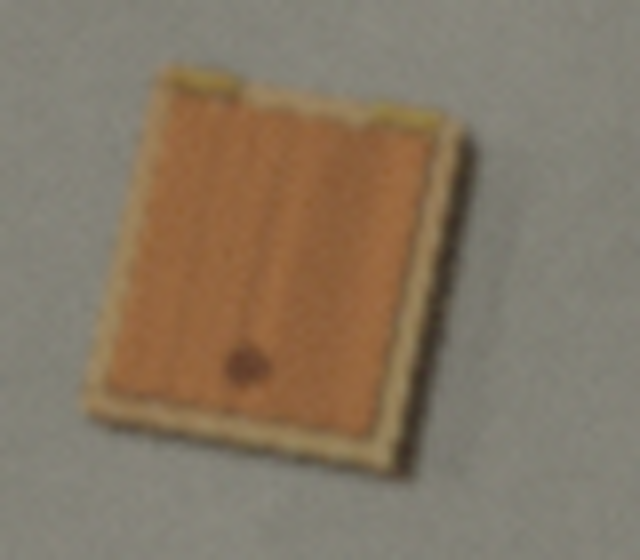

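The narrow case is centred at about (518,186) with a yaw of about -0.19 rad. The inlay is at about (479.5,194.5), near (248,365) in the crop. I'll close the fingers and travel high to that point.

>>> step_arm(series=[0,0,0,0.03,1,15,-15,0,0.03,1,34,-35,0,0.03,1,34,-35,0,0,1,34,-35,0,0,1,34,-35,0,0,1,34,-35,0,0,1,34,-35,0,0,1,34,-35,0,0,1,34,-35,0,0,1,34,-35,0,0,1,7,-4,0,0,1,0,0,0,0,1,0,0,0,0,1])

```text
clock: 1.85
eef_pos: [478.7, 195.6, 230.4]
eef_rot: [3.142, -0.0, 2.954]
wrist_force: [0.2, 0.1, -0.2]
finger_gap: 0.6
finger_force: 0.0
```

>>> step_arm(series=[1,-1,-20,0,1,0,0,-40,0,1,0,0,-25,0,1,0,0,-10,0,1,0,0,0,0,1])

```text
clock: 2.48
eef_pos: [480.1, 194.2, 135.7]
eef_rot: [-3.142, -0.0, 2.954]
wrist_force: [-0.7, -0.0, 0.4]
finger_gap: 0.3
finger_force: 0.0
```

Run:
```python
from h import *
i=manip.camera_info('wrist');p,d=manip.camera('wrist');cv2.imwrite('pics/w1.png',p)
np.savez('w1.npz',p=p,d=d,w=cloud(d,i));s=manip.read_state();print(s['eef_pos'],s['wrist_force'])
e=np.array(i['eye']);f=200/np.tan(np.radians(i['fovy'])/2)
for P in ([479.5,194.5,65],s['eef_pos']-[0,0,25]):
    q=rot(i['orientation']).T@(np.array(P)-e);print(q[:2]/q[2]*f+[i['cx'],i['cy']])
```

```text
[480.48645457 194.2156474  136.29057396] [-0.15736007 -0.432395    0.55122427]
[318.46880668 214.67531013]
[318.09845634 237.75382831]
```

View pics/w1.png

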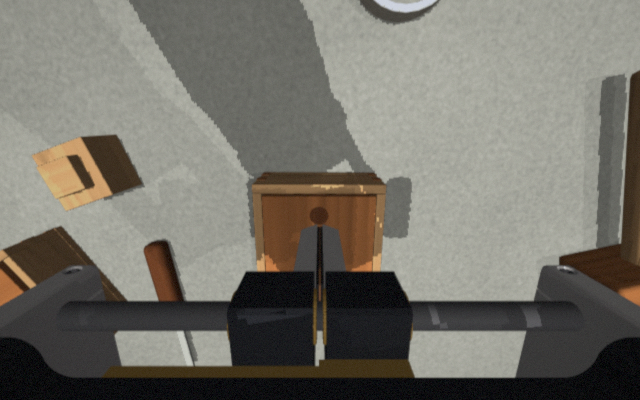

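The wrist view shows the inlay at (319,215), and my estimate projects to (318.5,214.7), so the aim is right. I'll descend to just above the lid.

>>> step_arm(series=[0,0,-15,0,1,0,0,-15,0,1,0,0,-7,0,1,0,0,-3,0,1,0,0,0,0,1,0,0,-1,0,1,0,0,-1,0,1,0,0,-1,0,1,0,0,-1,0,1,0,0,-1,0,1,0,0,0,0,1])

```text
clock: 3.9
eef_pos: [480.4, 193.8, 90.5]
eef_rot: [3.142, 0.0, 2.953]
wrist_force: [0.4, -0.6, -0.6]
finger_gap: 0.3
finger_force: 0.1
```

>>> step_arm(series=[0,0,-1,0,1,0,0,-1,0,1,0,0,-1,0,1,0,0,-1,0,1,0,0,0,0,1])

```text
clock: 4.53
eef_pos: [480.3, 193.8, 86.4]
eef_rot: [3.142, -0.0, 2.953]
wrist_force: [-1.8, -0.1, 4.5]
finger_gap: 0.6
finger_force: 2.2
```

>>> step_arm(series=[0,0,-0.5,0,1,0,0,-0.5,0,1,0,0,0,0,1])

```text
clock: 4.9
eef_pos: [480.3, 193.8, 85.6]
eef_rot: [3.142, -0.0, 2.953]
wrist_force: [-3.6, 0.2, 7.4]
finger_gap: 0.3
finger_force: 3.5
```

>>> step_arm(series=[0,0,-0.5,0,1,0,0,0,0,1])

```text
clock: 5.15
eef_pos: [480.4, 193.8, 85.4]
eef_rot: [3.141, 0.0, 2.953]
wrist_force: [-4.9, -0.4, 10.9]
finger_gap: 0.7
finger_force: 5.3
```

The force is rising steeply, so the lid is at its stop. I'll release fast straight up, then move off to the front.

>>> step_arm(series=[0,0,15,0,1,0,0,45,0,1,0,0,55,0,1,0,0,40,0,1,-30,6,10,0,1,-50,10,0,0,1,-40,8,0,0,1,0,0,0,0,1,0,0,0,0,1,0,0,0,0,1])

```text
clock: 6.4
eef_pos: [361.1, 217.6, 249.9]
eef_rot: [-3.141, -0.0, 2.952]
wrist_force: [0.7, -0.3, 0.5]
finger_gap: 0.2
finger_force: 0.0
```

Run:
```python
from h import *
i=manip.camera_info('side');p,d=manip.camera('side')
w=cloud(d,i);s=manip.read_state();print(s['clock'],s['eef_pos'],s['wrist_force'])
c,a=np.cos(-.19),np.sin(-.19)
x=(w[...,0]-518.4)*c+(w[...,1]-186)*a;y=-(w[...,0]-518.4)*a+(w[...,1]-186)*c
m=(abs(y)<40)&(abs(x)<58)&(w[...,2]>20)&(w[...,2]<170)
for k in range(-55,56,15):
    q=m&(abs(x-k)<7);print(k,q.sum(),np.median(w[q][:,2]) if q.any() else '')
cv2.imwrite('pics/s2.png',p)
```

```text
6.45 [360.9833727  217.54823121 249.81067597] [ 0.30090056 -0.97207377  0.66426743]
-55 0 
-40 34 126.71904678650372
-25 38 123.84181661871287
-10 32 114.7290456722688
5 37 101.15446858141718
20 40 91.46426732631915
35 35 77.3280465146081
50 30 69.64558524828777
```

View pics/s2.png

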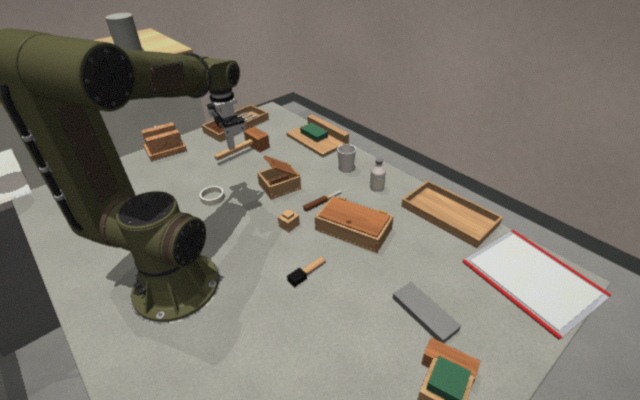

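The side view shows the narrow lid open at (280,170), with a slope of about 0.65 rad and the gripper clear of it. The wide case at (352,222) is still shut. I'll wait a second and check that the lid stays open.

>>> step_arm(series=[0,0,0,0,1,0,0,0,0,1,0,0,0,0,1,0,0,0,0,1,0,0,0,0,1,0,0,0,0,1,0,0,0,0,1,0,0,0,0,1])

```text
clock: 7.45
eef_pos: [360.4, 217.7, 249.9]
eef_rot: [3.142, 0.0, 2.953]
wrist_force: [0.7, 0.4, 0.0]
finger_gap: 0.0
finger_force: 0.0
```

Run:
```python
from h import *
i=manip.camera_info('side');p,d=manip.camera('side');w=cloud(d,i)
c,a=np.cos(-.19),np.sin(-.19)
x=(w[...,0]-518.4)*c+(w[...,1]-186)*a;y=-(w[...,0]-518.4)*a+(w[...,1]-186)*c
q=(abs(y)<40)&(abs(x+33)<14)&(w[...,2]>20)&(w[...,2]<170);h=np.median(w[q][:,2]);print(h)
if h>115: print(manip.sign_off())
```

```text
126.68551482345259
the job is handed in; nothing more can be done
None
```

The narrow case's lid popped open after one gentle press at its inlay and was still open a second later; the arm touched nothing else, and the job was handed in at about 7.5 s.

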